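# Re-tension the cam strap clamp on a bottle nest

## Task

The bottle nest under the cam strap clamp has been changed for a thinner one, so the red lever now lies shut without the pad biting. Flip the lever fully open, screw the black hand nut down (clockwise seen from above) until the rubber pad just meets the white nest, then flip the lever fully shut again so that the cam squeezes the pad down firmly and the nest is held. Leave the nest in its place, and leave the bottles and the other loose things round it alone.

Things in the scene. Friction and masses are not known exactly. Their poses are not given: they have to be found in the camera images.
- clamp_base: bolted aluminium base, 12 mm thick. Origin on the worktop, on the upright stud's axis (stud 14 mm, top at 118 mm); x runs along the dark steel strap (180 x 28 x 14 mm, top at z = 70 mm) from stud to nose, z up. The nut holds the strap down at the stud, the cam lifts its heel at x = -70 mm, the pad is under its nose at x = +70 mm. Heel clevis 46 mm high.
- clamp_lever (a joint): red cam lever, pivot pin along the base's y. 0 = shut, lying towards the base's -x; grows as the knob swings up; 1.2 = open stop, nearly upright. Knob centre in the base's frame (mm, within 6): x = -70 - 120 cos(value + 0.105), z = 40 + 120 sin(value + 0.105). Opening lifts the pad 3.9 mm, shutting drops it 3.9 mm. Friction keeps it where it is left; 2 to 4 N at the knob moves it.
- lever_knob (a point): centre of the lever's black ball knob, 25 mm diameter; pinched from above, it still turns between the pads.
- lever_pivot (a point): centre of the lever's pivot pin, at x = -70, y = 0, z = 40 mm in the base's frame.
- clamp_nut (a joint): black fluted hand nut on the stud, 54 mm diameter, grip 26 mm high (z 82 to 108 mm at value 0), stiff (0.25 N m). Value = clockwise angle, seen from above, of its white mark from the base's x; each rad lowers the nut 1.27 mm and the pad 2.55 mm. Starts at 0 to 0.9; with the lever open the pad meets the nest at about 2.7; stop at 5. Keep fingertips 75 mm or more above the worktop.
- nut_grip (a point): point on the nut's axis at mid height of its grip.
- clamp_pad (a joint): squeeze of the rubber pad's spring plunger at the strap's nose, in m: 0 = free, not pressing; about 0.004 when the nut was set so that the pad just met the nest with the lever open, and the lever was then shut. 8 N per mm; stop at 0.009.
- pad_face (a point): centre of the pad's underside (rubber disc, 22 mm diameter). At the start it hangs 0.5 to 3 mm over the nest with the lever shut, 3.9 mm more with it open.
- nest_top (a point): centre of the top of the white nest, straight under the pad within 5 mm. Gap under the pad = z of pad_face minus z of nest_top.
- nest: white plastic bottle nest, loose, 60 x 190 x 30 mm, four empty round pockets, lying on the base under the strap's nose between low stops. Origin: centre of its underside, z up.
- old_nest: blue bottle nest that was taken out, 60 x 190 x 44 mm, loose, lying behind the clamp. Origin: centre of its underside.
- empty_1: empty amber bottle, 29 mm diameter, 59 mm high, standing loose. Origin: centre of its underside.
- empty_2: another such bottle.
- empty_3: another such bottle.
- beaker: translucent plastic beaker, 75 mm wide, 90 mm high, loose. Origin: centre of its underside.
- marker_2: white felt marker with a blue cap, 130 mm long, lying loose. Origin: under its middle.

How it is judged:
On the way, in this order (a step that is already met when the one before it is completed fails the run):
1. the lever is flipped open (past 1.0 rad) (value of joint clamp_lever above 1 rad), for 0.2 s.
2. with the lever open (past 1.0 rad), the nut is screwed down until the pad is less than 2 mm above the nest (value of joint clamp_lever above 1 rad and z of pad_face in the frame of nest_top below 0.002 m), for 0.2 s.
At the end, for the whole second after the job is handed in: the lever is shut (within 0.1 rad of its stop), the pad presses on the nest with its spring squeezed between 1.9 and 6.3 mm, and the nest lies still within 8 mm of where it was (value of joint clamp_lever below 0.1 rad and value of joint clamp_pad between 0.0019 and 0.0063 m and distance of nest from where it was at the start of the episode below 0.008 m and linear speed of nest below 0.01 m/s); the robot touches nothing.
It fails at once if the nest is pulled out of its place (moved more than 15 mm) (distance of nest from where it was at the start of the episode above 0.015 m).
It fails at once if a loose thing near the clamp is disturbed (moved more than 25 mm) (distance of any of empty_1, empty_2, empty_3, beaker, old_nest, marker_2 from where it was at the start of the episode above 0.025 m).
It also fails if it takes over 67 s, if anything falls off the work surface, if the arm or the gripper's body presses on something with over 40 N, if the wrist force passes 120 N, or if a joint passes its speed limit or range.

## Robot

A 6-joint arm with a two-finger parallel gripper is mounted at the origin on a cart in front of the work surface, level with it; the furniture and walls round the work are solid. World frame = base frame: x ahead of the robot, y to its left, z up, the work surface at z = 0. Lengths are in m, angles in rad, forces in N, time in s.
With the tool pointing down it reaches from about 0.425 to 0.95 m from the base axis. Payload 3.5 kg.
Tool frame: the origin (TCP) lies midway between the tips of the shut fingers; the grasp point (between the pads) lies 19 mm behind it; z points along the fingers, y is the line along which they close (so a half turn about z gives the same grasp; the last joint's range is limited). The gripper opens to 85 mm and grips with 20 to 120 N. Pads are 22 mm wide; open, the fingers measure 114 mm over their backs; the gripper's body (76 mm by 85 mm) begins 54 mm behind the grasp point. The pads swing forward as they close: fully open they stand 13 mm farther back than shut.
Start: joints at [-1.346, 0.286, 1.577, -0, 1.279, -0.15], TCP at [0.247, -0.628, 0.231] pointing down, gripper open.
Joint ranges: [-2.77, 2.77], [-0.9, 2.22], [0.21, 2.48], [-1.53, 4.67], [0.24, 2.81], [-2.84, 2.84]. Speed limits (rad/s): [2.79, 2.79, 3.14, 3.14, 3.14, 3.14].

## Interface

Orientations are given as a unit quaternion [x, y, z, w].
In Python, from plant import ctrl gives the robot as it stands.
- The arm moves only by the tool send_rows, never from a script. Its argument "series" is a list that holds one entry, the list of rows, each a list of 7 numbers: the shift along the tool's x, y, z in cm, then the turn, a rotation vector about the tool's x, y, z in rad, then the opening, from -1 (shut) to 1 (fully open). In form: [[[x, y, z, rx, ry, rz, jaw], ...]]. A call has 1 to 10 rows; each row shifts and turns the commanded pose from where the row before left it, along the tool's axes as they then stand; what a row does not reach is not made up. A row lasts 1/8 s, in which the tool goes at most 62.5 mm and 10.7 degrees, less where a joint would pass 70% of its speed; a pose out of reach is approached as far as the arm can. A call is refused whole if a number of a shift passes 6.25 or a number of a turn 0.188, either way. A call with a gripper value outside its range is refused whole. The fingers move at their own pace and stop on an object; "force" is the grip in N (left out, the last holds). Time passes only in rows, so rows that do not move let the fingers close. It gives the time, the measured TCP pose, the force, the opening and the grip force at its end, in the units of the state.
- ctrl.get_state(): the state, without advancing time (a new reading comes with each control period).
- ctrl.read_camera(name): name is "scene" or "top" or "wrist"; returns a dict with "img" (420x560x3 uint8, red, green, blue), "fx", "fy", "cx", "cy" (pixels), "R" (3x3) and "t" (3): a world point X has camera coordinates R X + t; the wrist camera has in their place "hand_eye" (4x4, takes a point from camera to tool coordinates, whose origin is the TCP and whose axes are the flange's). Camera axes: x right, y down, z forward; pixel columns grow to the right and rows downward; lengths in m; the calibration is good to about 2 mm. A picture is of the moment at which its call begins: read the wrist's pose just before it. There is no depth.
- ctrl.sign_off(): hands the job in; it is judged then, once.
The state is a dict: "time": time; "qpos": joint angles; "dq": joint speeds; "joint_efforts": joint torques, N m; "eef_pos": TCP position; "tcp_rot": TCP orientation; "contact_force": force on the tool from outside, world axes, zero at the start; "wrist_torque": the same for the moment, N m; "opening": opening from 0.0 (shut) to 1.0 (fully open); "finger_force": force on a finger pad.
Only numpy, scipy, OpenCV 4.12 (cv2) and the standard library are available. Lean on these libraries where they do the work, as an engineer would, in place of code of your own. Each camera call takes 0.05 s, during which the arm holds its last target. There are 200 camera calls.

## Working session

There is one attempt and no reset: what is moved stays moved. The work goes in short steps, Python scripts to look and compute and a tool call to move; the robot and the scene stay as the last step left them, time stands still between calls to the robot, and variables do not carry over. Pictures are saved under pics/ and viewed, at most 10 in all, crops included, and the job is handed in when it is done.

Besides the shell and the picture viewer there is one more tool, called after "Call:" as name(argument=value, ...), one argument or row to a line, values as JSON. send_rows: Moves the arm, as the interface text tells. Its arguments: {"type":"object","properties":{"series":{"type":"array"},"force":{"type":"number"}},"required":["series"]}

```bash
mkdir -p pics
python3 - <<'E'
from plant import ctrl
import cv2,pickle
d={}
s=ctrl.get_state();print(s)
for n in("scene","top"):
    c=ctrl.read_camera(n);d[n]=c;cv2.imwrite(f"pics/{n}0.png",c["img"][:,:,::-1]);print(n,c["fx"],c["R"],c["t"])
pickle.dump(d,open("c0.pkl","wb"))
E
```

```text
{'time': 0.0, 'qpos': array([-1.34598276e+00,  2.87152558e-01,  1.57818658e+00,  9.91299975e-06,
        1.27859796e+00, -1.50001007e-01]), 'dq': array([-0.00175871,  0.00057732, -0.00068993, -0.00054159,  0.00097895,
       -0.00032268]), 'joint_efforts': array([-1.69078089e-04, -4.05987740e+01, -2.92622477e+01, -1.88669369e-04,
        5.96410609e-03,  4.84213459e-06]), 'eef_pos': array([ 0.24699781, -0.62747626,  0.22995073]), 'tcp_rot': array([ 9.82490183e-01,  1.86310673e-01, -3.90968266e-05, -1.17157937e-03]), 'contact_force': array([-0.09569331, -0.42717562, -0.22226972]), 'wrist_torque': array([-0.04503926,  0.00855982, -0.10200206]), 'finger_force': 0.0, 'opening': 0.9946546232234839}
scene 418.35159159868147 [[ 0.53518569 -0.84465924  0.01127117]
 [-0.48084317 -0.31558371 -0.81804448]
 [ 0.69452583  0.43238604 -0.57504451]] [-0.3598113   0.31014914  0.67480352]
top 400.07855337391106 [[ 0.00519232 -0.9997896  -0.01984411]
 [-0.98607849 -0.00182093 -0.16627055]
 [ 0.16619943  0.02043118 -0.98588048]] [-0.07069546  0.59763899  0.85402086]
```

View pics/scene0.png

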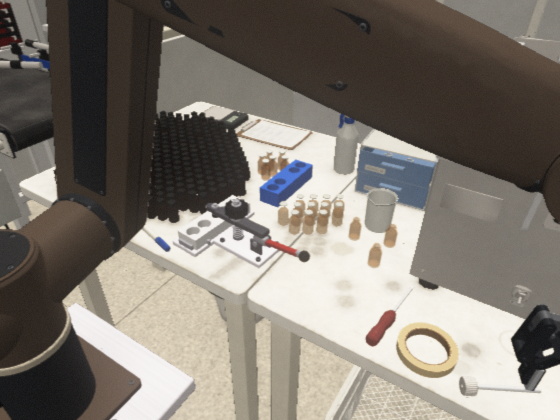

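View pics/top0.png

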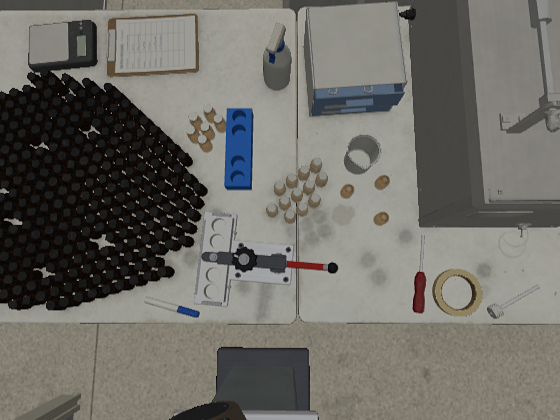

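The scene view shows the clamp with the red lever pointing right. In the top view the nut is at about (245,259), the knob at (332,268) and the nose at about (210,258). So the strap runs roughly along world +y. Next I'll measure these points and zoom in.

```bash
cat > h.py <<'E'
import numpy as np,cv2,pickle
def ray(c,uv,z):
    d=np.array([(uv[0]-c["cx"])/c["fx"],(uv[1]-c["cy"])/c["fy"],1.]);R=c["R"];o=-R.T@c["t"];w=R.T@d
    return o+w*(z-o[2])/w[2]
def proj(c,X):
    p=c["R"]@np.asarray(X)+c["t"];return np.array([c["fx"]*p[0]/p[2]+c["cx"],c["fy"]*p[1]/p[2]+c["cy"]])
E
python3 - <<'E'
from h import *
d=pickle.load(open("c0.pkl","rb"));c=d["top"]
im=c["img"][:,:,::-1].copy();hsv=cv2.cvtColor(im,cv2.COLOR_BGR2HSV)
dark=(hsv[...,2]<60).astype(np.uint8)
kn=dark.copy();kn[:,:322]=0;kn[:,342:]=0;kn[:255]=0;kn[280:]=0
v,u=np.nonzero(kn);print("knob px",u.mean(),v.mean(),len(u),u.min(),u.max(),v.min(),v.max())
k=ray(c,(u.mean(),v.mean()),.0526);print("knob",k)
red=((hsv[...,1]>150)&((hsv[...,0]<8)|(hsv[...,0]>172)));red[:,:280]=0;red[:,340:]=0;red[:240]=0;red[290:]=0
v,u=np.nonzero(red);P=np.array([ray(c,(a,b),.05) for a,b in zip(u,v)])[:,:2]
l=cv2.fitLine(P.astype(np.float32),cv2.DIST_L2,0,.01,.01).ravel();print("red dir",l, np.degrees(np.arctan2(l[1],l[0])))
n=ray(c,(245,259),.106);print("nut",n,np.hypot(*(n-k)[:2]),"expect .189", np.degrees(np.arctan2(*(n-k)[1::-1])))
cr=im[205:310,190:345];cv2.imwrite("pics/crop.png",cv2.resize(cr,None,fx=5,fy=5,interpolation=cv2.INTER_CUBIC))
E
```

```text
knob px 332.1764705882353 267.5529411764706 85 328 337 263 272
knob [ 0.46789369 -0.18919991  0.0526    ]
red dir [ 0.08450142  0.99642336  0.47327387 -0.12898019] 85.15264
nut [ 0.48338343 -0.00299951  0.106     ] 0.18684357942033952 expect .189 85.24459622783837
```

View pics/crop.png

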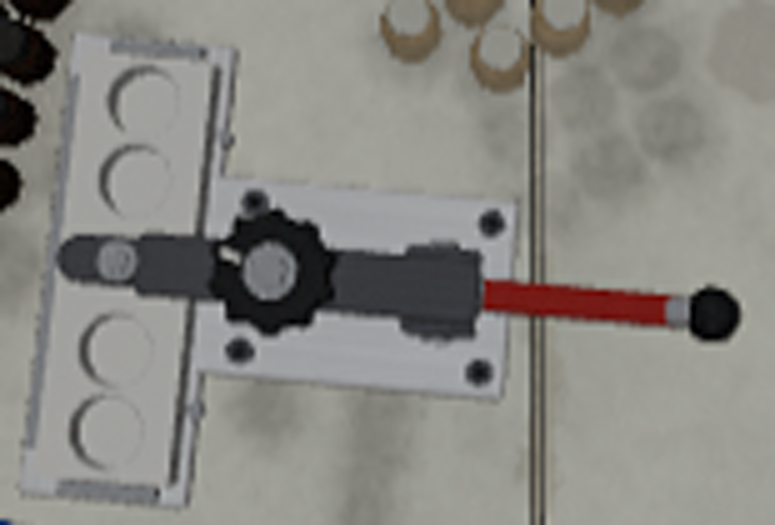

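The crop shows the nut's centre at about (272,271). Its white mark is at (230,255), about 15° clockwise of the strap axis, so the nut value is about 0.3. The knob–nut distance is 187 mm against 189 mm expected, which is consistent. Now I'll plan the approach to the knob.

```bash
cat >> h.py <<'E'
from scipy.spatial.transform import Rotation as Ro, Slerp
ax=np.array([.0837,.9965,0]);O=np.array([.4835,-.0025,0]);PV=np.array([.4777,-.0718,.040])
def knob(v): a=v+.105;return PV-ax*.120*np.cos(a)+np.array([0,0,.120*np.sin(a)])
def down(deg): a=np.radians(deg);x=[np.cos(a),np.sin(a),0];return Ro.from_matrix(np.array([x,[np.sin(a),-np.cos(a),0],[0,0,-1]]).T)
def rows(wps,jaw,cur=None):
    "wps: list of (pos,deg,n) ; prints tool-axis rows from the present pose"
    if cur is None:
        from plant import ctrl
        s=ctrl.get_state();p=s["eef_pos"];r=Ro.from_quat(s["tcp_rot"])
    else: p,r=np.array(cur[0]),down(cur[1])
    for q,deg,n in wps:
        q=np.asarray(q);R1=down(deg);rv=(r.inv()*R1).as_rotvec()/n;p0,r0=p,r
        for i in range(n):
            sh=r.inv().apply((q-p0)/n)*100
            print(np.round([*sh,*rv],3).tolist()+[jaw])
            p=p+(q-p0)/n;r=r*Ro.from_rotvec(rv)
        print('--')
E
python3 - <<'E'
from h import *
k=knob(0);print(k)
rows([([k[0],k[1],.16],85.2,14),([k[0],k[1],.031],85.2,5)],1)
E
```

```text
[ 0.46771132 -0.19072142  0.05257686]
[2.609, -2.325, 0.506, -0.0, -0.0, -0.079, 1]
[2.786, -2.111, 0.506, -0.0, -0.0, -0.079, 1]
[2.944, -1.883, 0.505, -0.0, -0.0, -0.079, 1]
[3.085, -1.644, 0.504, -0.0, -0.0, -0.079, 1]
[3.205, -1.394, 0.504, -0.0, -0.0, -0.079, 1]
[3.306, -1.135, 0.503, -0.0, -0.0, -0.079, 1]
[3.386, -0.869, 0.503, -0.0, -0.0, -0.079, 1]
[3.444, -0.598, 0.502, -0.0, -0.0, -0.079, 1]
[3.481, -0.323, 0.502, -0.0, -0.0, -0.079, 1]
[3.495, -0.046, 0.502, -0.0, -0.0, -0.079, 1]
[3.488, 0.232, 0.501, -0.0, -0.0, -0.079, 1]
[3.459, 0.508, 0.501, -0.0, -0.0, -0.079, 1]
[3.407, 0.781, 0.501, -0.0, -0.0, -0.079, 1]
[3.335, 1.049, 0.5, -0.0, -0.0, -0.079, 1]
--
[0.0, -0.0, 2.58, -0.0, 0.0, 0.0, 1]
[0.0, -0.0, 2.58, -0.0, 0.0, 0.0, 1]
[0.0, -0.0, 2.58, -0.0, 0.0, 0.0, 1]
[0.0, -0.0, 2.58, -0.0, 0.0, 0.0, 1]
[0.0, -0.0, 2.58, -0.0, 0.0, 0.0, 1]
--
```

Call:
send_rows(
  series=[
    [[2.61,-2.33,0.5,0,0,-0.079,1],[2.79,-2.11,0.5,0,0,-0.079,1],[2.94,-1.88,0.5,0,0,-0.079,1],[3.09,-1.64,0.5,0,0,-0.079,1],[3.2,-1.39,0.5,0,0,-0.079,1],[3.31,-1.14,0.5,0,0,-0.079,1],[3.39,-0.87,0.5,0,0,-0.079,1],[3.44,-0.6,0.5,0,0,-0.079,1],[3.48,-0.32,0.5,0,0,-0.079,1],[3.5,-0.05,0.5,0,0,-0.079,1]],
  ],
)

```text
time: 1.35
eef_pos: [0.4056, -0.3151, 0.1807]
tcp_rot: [0.834, 0.551, -0.0, -0.0]
contact_force: [1.2, 0.1, -0.5]
opening: 1.001
finger_force: 0.0
```

Call:
send_rows(
  series=[
    [[3.49,0.23,0.5,0,0,-0.079,1],[3.46,0.51,0.5,0,0,-0.079,1],[3.41,0.78,0.5,0,0,-0.079,1],[3.34,1.05,0.5,0,0,-0.079,1],[0,0,0,0,0,0,1],[0,0,0,0,0,0,1]],
  ],
)

```text
time: 2.1
eef_pos: [0.469, -0.1921, 0.1612]
tcp_rot: [0.738, 0.674, -0.0, -0.0]
contact_force: [0.6, -0.4, 0.3]
opening: 1.0
finger_force: 0.0
```

Run:
```python
from h import *
from plant import ctrl
k=knob(0)
s=ctrl.get_state();c=ctrl.read_camera("wrist")
H=c["hand_eye"];R=Ro.from_quat(s["tcp_rot"]).as_matrix()
W=np.eye(4);W[:3,:3]=R;W[:3,3]=s["eef_pos"];M=np.linalg.inv(W@H)
c["R"],c["t"]=M[:3,:3],M[:3,3]
print(s["time"],s["eef_pos"],proj(c,k));cv2.imwrite("pics/w1.png",c["img"][:,:,::-1]);pickle.dump(c,open("w1.pkl","wb"))
rows([([k[0],k[1],.031],85.2,5)],1)
```

```text
2.1 [ 0.46899676 -0.19207791  0.16118671] [282.6537588  203.66177119]
[0.033, -0.028, 2.607, -0.0, 0.0, -0.001, 1]
[0.033, -0.028, 2.607, -0.0, 0.0, -0.001, 1]
[0.032, -0.028, 2.607, -0.0, 0.0, -0.001, 1]
[0.032, -0.028, 2.607, -0.0, 0.0, -0.001, 1]
[0.032, -0.028, 2.607, -0.0, 0.0, -0.001, 1]
--
```

View pics/w1.png

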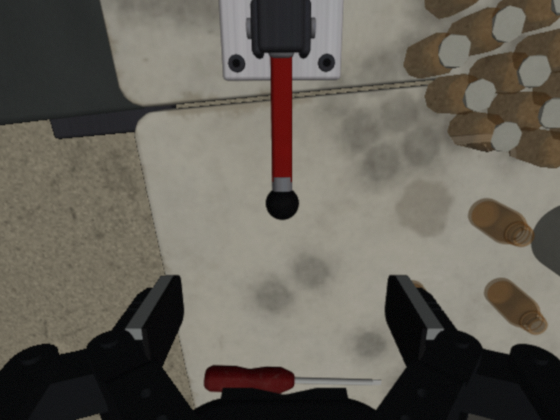

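The wrist view shows the knob at (282,203), and I predicted (283,204). The lever runs straight up the image, so alignment is right. I'll descend and pinch.

Call:
send_rows(
  series=[
    [[0.03,-0.03,2.6,0,0,0,1],[0.03,-0.03,2.6,0,0,0,1],[0.03,-0.03,2.6,0,0,0,1],[0.03,-0.03,2.6,0,0,0,1],[0.03,-0.03,2.6,0,0,0,1],[0,0,0,0,0,0,-0.3],[0,0,0,0,0,0,-1],[0,0,0,0,0,0,-1],[0,0,0,0,0,0,-1],[0,0,0,0,0,0,-1]],
  ],
  force=30,
)

```text
time: 3.4
eef_pos: [0.4677, -0.1909, 0.0328]
tcp_rot: [0.738, 0.675, -0.001, 0.0]
contact_force: [-4.0, -0.7, 4.7]
opening: 0.27
finger_force: 29.1
```

Run:
```python
from h import *
from plant import ctrl
s=ctrl.get_state();print(s["time"],s["eef_pos"],s["opening"],s["finger_force"],s["contact_force"])
off=s["eef_pos"]-knob(0);print(off)
rows([(knob(v)+off,85.2,1) for v in np.linspace(0,1.18,17)[1:]],-1)
```

```text
3.4 [ 0.46769509 -0.19089749  0.03279499] 0.27000996936528504 29.087955951690674 [-3.97228552 -0.6819379   4.67637759]
[-1.62265529e-05 -1.76070449e-04 -1.97818722e-02]
[0.124, -0.002, -0.876, -0.001, 0.001, -0.005, -1]
--
[0.189, 0.0, -0.864, 0.0, -0.0, 0.0, -1]
--
[0.252, 0.0, -0.848, 0.0, 0.0, 0.0, -1]
--
[0.314, 0.0, -0.827, 0.0, 0.0, 0.0, -1]
--
[0.374, 0.0, -0.802, 0.0, 0.0, 0.0, -1]
--
[0.432, 0.0, -0.772, 0.0, 0.0, 0.0, -1]
--
[0.488, 0.0, -0.738, 0.0, 0.0, 0.0, -1]
--
[0.541, 0.0, -0.7, 0.0, 0.0, 0.0, -1]
--
[0.591, 0.0, -0.658, 0.0, 0.0, 0.0, -1]
--
[0.638, 0.0, -0.613, 0.0, 0.0, 0.0, -1]
--
[0.682, 0.0, -0.564, 0.0, 0.0, 0.0, -1]
--
[0.721, 0.0, -0.512, 0.0, 0.0, 0.0, -1]
--
[0.757, 0.0, -0.458, 0.0, 0.0, 0.0, -1]
--
[0.789, 0.0, -0.401, 0.0, 0.0, 0.0, -1]
--
[0.816, 0.0, -0.342, 0.0, 0.0, 0.0, -1]
--
[0.839, 0.0, -0.281, 0.0, 0.0, 0.0, -1]
--
```

Opening 0.27 (23 mm) means the knob is held.

Call:
send_rows(
  series=[
    [[0.12,0,-0.88,0,0,0,-1],[0.19,0,-0.86,0,0,0,-1],[0.25,0,-0.85,0,0,0,-1],[0.31,0,-0.83,0,0,0,-1],[0.37,0,-0.8,0,0,0,-1],[0.43,0,-0.77,0,0,0,-1],[0.49,0,-0.74,0,0,0,-1],[0.54,0,-0.7,0,0,0,-1]],
  ],
)

```text
time: 4.4
eef_pos: [0.47, -0.1626, 0.0958]
tcp_rot: [0.738, 0.675, -0.0, -0.001]
contact_force: [-1.5, -0.3, -4.6]
opening: 0.267
finger_force: 29.5
```

Call:
send_rows(
  series=[
    [[0.59,0,-0.66,0,0,0,-1],[0.64,0,-0.61,0,0,0,-1],[0.68,0,-0.56,0,0,0,-1],[0.72,0,-0.51,0,0,0,-1],[0.76,0,-0.46,0,0,0,-1],[0.79,0,-0.4,0,0,0,-1],[0.82,0,-0.34,0,0,0,-1],[0.84,0,-0.28,0,0,0,-1],[0,0,0,0,0,0,-1]],
  ],
)

```text
time: 5.52
eef_pos: [0.4751, -0.1042, 0.1347]
tcp_rot: [0.738, 0.675, -0.0, -0.001]
contact_force: [-6.6, 0.0, 2.4]
opening: 0.27
finger_force: 29.6
```

Call:
send_rows(
  series=[
    [[0,0,0,0,0,0,1],[0,0,0,0,0,0,1],[0,0,0,0,0,0,1],[0,0,-2,0,0,0,1],[0,0,-3,0,0,0,1],[0,0,-3,0,0,0,1],[0,0,-2,0,0,0,1],[0,0,0,0,0,0,1]],
  ],
)

```text
time: 6.52
eef_pos: [0.4769, -0.1056, 0.236]
tcp_rot: [0.738, 0.675, 0.001, 0.002]
contact_force: [-0.5, -0.3, -0.4]
opening: 0.997
finger_force: 0.0
```

Run:
```python
from h import *
from plant import ctrl
s=ctrl.get_state();print(s["time"],s["eef_pos"],s["opening"],s["contact_force"])
rows([([O[0],O[1],.215],159,9)],1)
```

```text
6.525 [ 0.47685417 -0.10563955  0.23603328] 0.9968430576638759 [-0.52420884 -0.28310542 -0.43700749]
[1.148, -0.031, 0.232, 0.0, 0.0, -0.144, 1]
[1.141, 0.134, 0.233, 0.0, 0.0, -0.144, 1]
[1.11, 0.296, 0.233, 0.0, 0.0, -0.144, 1]
[1.056, 0.452, 0.233, 0.0, 0.0, -0.144, 1]
[0.98, 0.599, 0.234, 0.0, 0.0, -0.144, 1]
[0.884, 0.733, 0.234, 0.0, 0.0, -0.144, 1]
[0.769, 0.853, 0.234, 0.0, 0.0, -0.144, 1]
[0.639, 0.954, 0.234, 0.0, 0.0, -0.144, 1]
[0.495, 1.036, 0.234, 0.0, 0.0, -0.144, 1]
--
```

Call:
send_rows(
  series=[
    [[1.15,-0.03,0.23,0,0,-0.144,1],[1.14,0.13,0.23,0,0,-0.144,1],[1.11,0.3,0.23,0,0,-0.144,1],[1.06,0.45,0.23,0,0,-0.144,1],[0.98,0.6,0.23,0,0,-0.144,1],[0.88,0.73,0.23,0,0,-0.144,1],[0.77,0.85,0.23,0,0,-0.144,1],[0.64,0.95,0.23,0,0,-0.144,1],[0.5,1.04,0.23,0,0,-0.144,1],[0,0,0,0,0,0,1]],
  ],
)

```text
time: 7.78
eef_pos: [0.4812, -0.0014, 0.2115]
tcp_rot: [0.182, 0.983, 0.0, -0.001]
contact_force: [-0.8, 0.6, -0.2]
opening: 0.999
finger_force: 0.0
```

```bash
cat >> h.py <<'E'
def wrist(ctrl,name):
    s=ctrl.get_state();c=ctrl.read_camera("wrist")
    W=np.eye(4);W[:3,:3]=Ro.from_quat(s["tcp_rot"]).as_matrix();W[:3,3]=s["eef_pos"];M=np.linalg.inv(W@c["hand_eye"])
    c["R"],c["t"]=M[:3,:3],M[:3,3];cv2.imwrite(f"pics/{name}.png",c["img"][:,:,::-1]);pickle.dump(c,open(name+".pkl","wb"))
    return s,c
E
python3 - <<'E'
from h import *
from plant import ctrl
s,c=wrist(ctrl,"w2")
print(s["time"],s["eef_pos"],s["qpos"][5])
print("nut top",proj(c,O+[0,0,.108]),"stud top",proj(c,O+[0,0,.118]),"mark dir",[proj(c,O+[0,0,.108]+.02*ax)])
print("knob1.17",proj(c,knob(1.17)))
E
```

```text
7.775 [ 0.4811957  -0.00135393  0.21150564] -1.419591522210788
nut top [283.74606423 211.47031245] stud top [283.74114414 215.99365038] mark dir [array([310.06016069, 204.2440613 ])]
knob1.17 [125.50680047 278.56534689]
```

View pics/w2.png

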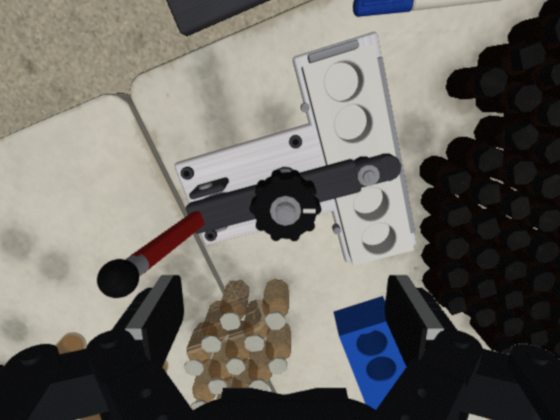

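The wrist view shows the stud top at about (285,210), the nut mark at (309,211) and the lever open, with its knob at (118,278). I'll refine the nut axis and mark angle from these.

Run:
```python
from h import *
from plant import ctrl
c=pickle.load(open("w2.pkl","rb"));t=pickle.load(open("c0.pkl","rb"))["top"]
im=c["img"].astype(int);g=im.max(2)
hsv=cv2.cvtColor(c["img"],cv2.COLOR_RGB2HSV)
# nut blob: very dark pixels near nut
sub=(g<45).astype(np.uint8);m=np.zeros_like(sub);cv2.circle(m,(285,205),42,1,-1)
b=cv2.morphologyEx(sub&m,cv2.MORPH_OPEN,np.ones((5,5)));cn=max(cv2.findContours(b,0,2)[0],key=cv2.contourArea)
(cc,r)=cv2.minEnclosingCircle(cn);print("nut circle",cc,r)
br=((g>90)&(m>0)).astype(np.uint8);cv2.circle(m,(285,208),30,2,-1);br=((g>80)&(m==2)).astype(np.uint8)
n,l,st,ce=cv2.connectedComponentsWithStats(br)
for i in range(1,n):
    if st[i,4]>8: print(st[i],ce[i],ray(c,ce[i],.118),ray(c,ce[i],.107))
print("nutc z.100",ray(c,cc,.1),ray(c,cc,.108))
print("top stud",ray(t,(244,259),.118),ray(t,(244.4,259.2),.108))
T=ctrl.read_camera("top");cv2.imwrite("pics/t2.png",T["img"][:,:,::-1])
```

```text
nut circle (284.76922607421875, 204.61538696289062) 36.172359466552734
[270 196  31  30 706] [285.04815864 210.37110482] [ 4.79910199e-01 -1.38218282e-04  1.18000000e-01] [ 0.48336033 -0.00141894  0.107     ]
[303 208  12   6  62] [308.46774194 210.82258065] [0.48612748 0.01514998 0.118     ] [0.48986781 0.01458285 0.107     ]
nutc z.100 [ 0.48120573 -0.00079737  0.1       ] [4.78833733e-01 8.87601583e-05 1.08000000e-01]
top stud [ 0.48286177 -0.00216085  0.118     ] [ 0.4828816  -0.00196513  0.108     ]
```

Run:
```python
from h import *
rows([([.481,-.0008,.077],159,5)],1)
```

```text
[0.016, 0.02, 2.705, -0.0, -0.0, -0.0, 1]
[0.017, 0.019, 2.705, -0.0, -0.0, -0.0, 1]
[0.018, 0.019, 2.705, -0.0, -0.0, -0.0, 1]
[0.018, 0.019, 2.705, -0.0, -0.0, -0.0, 1]
[0.019, 0.019, 2.705, -0.0, -0.0, -0.0, 1]
--
```

Call:
send_rows(
  series=[
    [[0.02,0.02,2.7,0,0,0,1],[0.02,0.02,2.7,0,0,0,1],[0.02,0.02,2.7,0,0,0,1],[0.02,0.02,2.7,0,0,0,1],[0.02,0.02,2.7,0,0,0,1],[0,0,0,0,0,0,0.3],[0,0,0,0,0,0,-1],[0,0,0,0,0,0,-1],[0,0,0,0,0,0,-1]],
  ],
  force=70,
)

```text
time: 9.0
eef_pos: [0.482, -0.0007, 0.0794]
tcp_rot: [0.182, 0.983, 0.0, 0.001]
contact_force: [-0.2, 1.2, 3.5]
opening: 0.61
finger_force: 74.9
```

Call:
send_rows(
  series=[
    [[0,0,0.02,0,0,0.177,-1],[0,0,0.02,0,0,0.177,-1],[0,0,0.02,0,0,0.177,-1],[0,0,0.02,0,0,0.177,-1],[0,0,0.02,0,0,0.177,-1]],
  ],
)

```text
time: 9.62
eef_pos: [0.4829, 0.0002, 0.0783]
tcp_rot: [0.587, 0.81, 0.002, 0.001]
contact_force: [5.0, 5.4, -1.2]
opening: 0.61
finger_force: 74.7
```

Call:
send_rows(
  series=[
    [[0,0,0.02,0,0,0.177,-1],[0,0,0.02,0,0,0.177,-1],[0,0,0.02,0,0,0.177,-1],[0,0,0.02,0,0,0.177,-1],[0,0,0.02,0,0,0.177,-1],[0,0,0.02,0,0,0.177,-1],[0,0,0,0,0,0,-1]],
  ],
)

```text
time: 10.5
eef_pos: [0.4846, -0.0001, 0.0769]
tcp_rot: [0.916, 0.401, 0.004, 0.001]
contact_force: [10.1, 2.8, -6.2]
opening: 0.611
finger_force: 74.2
```

Run:
```python
from h import *
from plant import ctrl
s=ctrl.get_state();R=Ro.from_quat(s["tcp_rot"]).as_matrix();print(s["time"],s["eef_pos"],np.degrees(np.arctan2(R[1,0],R[0,0])),s["opening"],s["contact_force"],s["wrist_torque"],s["qpos"][5])
```

```text
10.5 [ 4.84550659e-01 -5.67923448e-05  7.69406669e-02] 47.30753816334009 0.6105389243390774 [10.05072186  2.76062083 -6.15337192] [ 0.93444532 -0.89289665 -0.27009977] 0.5304732853008638
```

Call:
send_rows(
  series=[
    [[0,0,0.02,0,0,0.16,-1],[0,0,0.01,0,0,0.16,-1],[0,0,0,0,0,0,-1],[0,0,0,0,0,0,-1],[0,0,0,0,0,0,0],[0,0,0,0,0,0,1],[0,0,0,0,0,0,1]],
  ],
)

```text
time: 11.38
eef_pos: [0.4816, -0.0009, 0.0761]
tcp_rot: [0.968, 0.252, 0.0, 0.0]
contact_force: [0.4, -0.5, -0.1]
opening: 0.993
finger_force: 0.0
```

Call:
send_rows(
  series=[
    [[0,0,-2.7,0,0,0,1],[0,0,-2.7,0,0,0,1],[0,0,-2.7,0,0,0,1],[0,0,-2.7,0,0,0,1],[0,0,-2.7,0,0,0,1],[0,0,0,0,0,0,1],[0,0,0,0,0,0,1]],
  ],
)

```text
time: 12.25
eef_pos: [0.4807, -0.0006, 0.2096]
tcp_rot: [0.968, 0.252, -0.001, -0.0]
contact_force: [0.7, -0.4, -0.4]
opening: 1.003
finger_force: 0.0
```

Run:
```python
from h import *
from plant import ctrl
s,c=wrist(ctrl,"w3");R=Ro.from_quat(s["tcp_rot"]).as_matrix()
print(s["time"],s["eef_pos"],np.degrees(np.arctan2(R[1,0],R[0,0])),s["qpos"][5])
N=np.array([.4815,-.001,.104]);print(proj(c,N),proj(c,N+[0,0,.014]),[proj(c,N+.02*ax),proj(c,knob(1.17))])
S=ctrl.read_camera("scene");cv2.imwrite("pics/s3.png",cv2.resize(S["img"][180:280,160:320,::-1],None,fx=5,fy=5,interpolation=cv2.INTER_CUBIC))
```

```text
12.25 [ 0.48072885 -0.00064057  0.20959816] 29.207629779869734 0.848414409844133
[285.36253957 205.29299954] [285.4164522  211.44376211] [array([262.57031609, 190.65221237]), array([422.09155017, 313.17533349])]
```

View pics/w3.png

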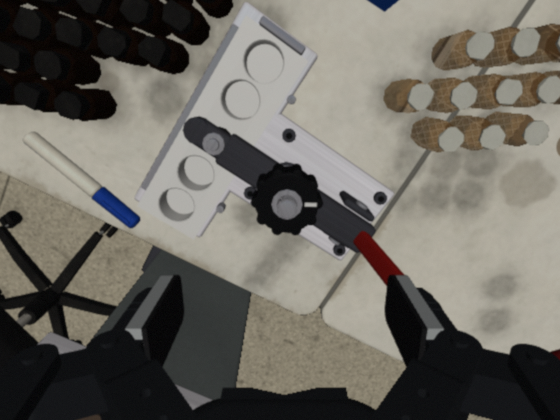

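View pics/s3.png

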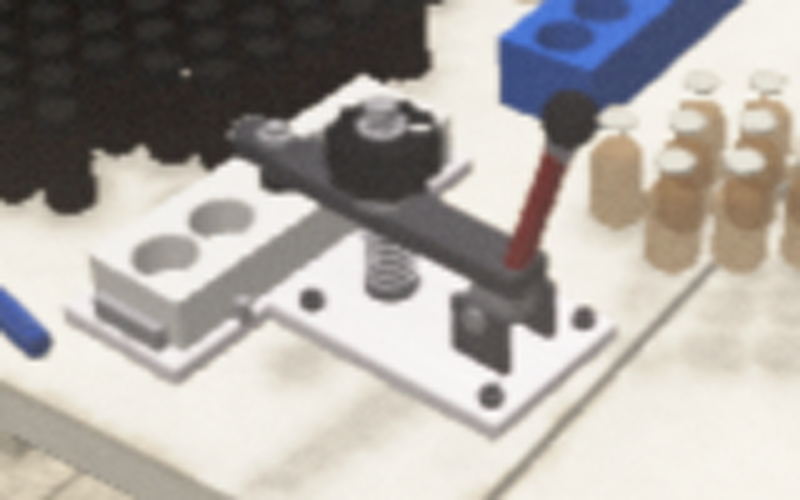

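The wrist view puts the nut mark at (311,205), about 148° clockwise of the strap axis. That gives a nut value of about 2.6, so the pad gap is about 0.2 mm. The scene crop shows the pad down at the nest and the lever still upright, with its knob at about (274,204) in full-image pixels. Now back to the knob.

Run:
```python
from h import *
c=pickle.load(open("c0.pkl","rb"))["scene"]
for v in(1.,1.1,1.17,1.2):print(v,proj(c,knob(v)))
rows([([.476,-.1045,.236],85.2,8),([.4755,-.1042,.1345],85.2,4)],1)
```

```text
1.0 [279.66304307 209.45698227]
1.1 [275.46886125 205.66418608]
1.17 [272.44758755 203.24247084]
1.2 [271.136929   202.26751631]
[-0.683, 1.107, -0.339, -0.0, 0.0, -0.122, 1]
[-0.812, 1.016, -0.339, -0.0, 0.0, -0.122, 1]
[-0.93, 0.909, -0.339, -0.0, 0.0, -0.122, 1]
[-1.034, 0.789, -0.339, -0.0, 0.0, -0.122, 1]
[-1.122, 0.657, -0.339, -0.0, 0.0, -0.122, 1]
[-1.194, 0.516, -0.339, -0.0, 0.0, -0.122, 1]
[-1.248, 0.367, -0.339, -0.0, 0.0, -0.122, 1]
[-1.283, 0.212, -0.339, -0.0, 0.0, -0.122, 1]
--
[0.006, -0.013, 2.537, -0.0, -0.0, -0.0, 1]
[0.006, -0.013, 2.537, -0.0, -0.0, -0.0, 1]
[0.006, -0.013, 2.537, -0.0, -0.0, -0.0, 1]
[0.006, -0.013, 2.537, -0.0, -0.0, -0.0, 1]
--
```

Call:
send_rows(
  series=[
    [[-0.68,1.11,-1.2,0,0,-0.122,1],[-0.81,1.02,-1.2,0,0,-0.122,1],[-0.93,0.91,-0.3,0,0,-0.122,1],[-1.03,0.79,0,0,0,-0.122,1],[-1.12,0.66,0,0,0,-0.122,1],[-1.19,0.52,0,0,0,-0.122,1],[-1.25,0.37,0,0,0,-0.122,1],[-1.28,0.21,0,0,0,-0.122,1],[0,0,0,0,0,0,1],[0,0,0,0,0,0,1]],
  ],
)

```text
time: 13.6
eef_pos: [0.4768, -0.1042, 0.2368]
tcp_rot: [0.737, 0.676, -0.0, -0.001]
contact_force: [-0.5, 0.2, -0.2]
opening: 1.0
finger_force: 0.0
```

Run:
```python
from h import *
rows([([.4755,-.1045,.1345],85.2,4)],1)
```

```text
[-0.012, -0.027, 2.557, -0.0, -0.0, -0.001, 1]
[-0.011, -0.028, 2.557, -0.0, -0.0, -0.001, 1]
[-0.011, -0.029, 2.557, -0.0, -0.0, -0.001, 1]
[-0.01, -0.03, 2.557, -0.0, -0.0, -0.001, 1]
--
```

Call:
send_rows(
  series=[
    [[-0.01,-0.03,2.55,0,0,0,1],[-0.01,-0.03,2.55,0,0,0,1],[-0.01,-0.03,2.55,0,0,0,1],[-0.01,-0.03,2.55,0,0,0,1],[0,0,0,0,0,0,-0.3],[0,0,0,0,0,0,-1],[0,0,0,0,0,0,-1],[0,0,0,0,0,0,-1],[0,0,0,0,0,0,-1]],
  ],
  force=45,
)

```text
time: 14.72
eef_pos: [0.4749, -0.1053, 0.1372]
tcp_rot: [0.736, 0.677, -0.002, -0.001]
contact_force: [-6.6, 0.2, 7.1]
opening: 0.267
finger_force: 43.7
```

Run:
```python
from h import *
from plant import ctrl
s=ctrl.get_state();print(s["eef_pos"],s["opening"],s["finger_force"],s["contact_force"])
off=np.array([0,0,-.0198]);off[0]=s["eef_pos"][0]-knob(1.16)[0]
print(s["eef_pos"]-knob(1.16))
rows([(knob(v)+off,85.2,1) for v in np.linspace(1.16,-.02,19)[1:]],-1)
```

```text
[ 0.47485338 -0.10532068  0.13723919] 0.26669052825300016 43.671879172325134 [-6.63499382  0.21039204  7.09285465]
[ 0.00017715  0.0024792  -0.01719371]
[-0.988, 0.023, 0.523, -0.004, 0.001, -0.001, -1]
--
[-0.723, -0.0, 0.309, 0.0, -0.0, 0.0, -1]
--
[-0.701, -0.0, 0.356, -0.0, 0.0, 0.0, -1]
--
[-0.677, -0.0, 0.401, -0.0, -0.0, 0.0, -1]
--
[-0.649, -0.0, 0.445, 0.0, 0.0, 0.0, -1]
--
[-0.618, -0.0, 0.486, -0.0, -0.0, 0.0, -1]
--
[-0.585, -0.0, 0.526, 0.0, 0.0, 0.0, -1]
--
[-0.549, -0.0, 0.563, -0.0, -0.0, 0.0, -1]
--
[-0.511, -0.0, 0.598, 0.0, 0.0, 0.0, -1]
--
[-0.471, -0.0, 0.63, -0.0, -0.0, 0.0, -1]
--
[-0.429, -0.0, 0.659, 0.0, 0.0, 0.0, -1]
--
[-0.385, -0.0, 0.686, -0.0, -0.0, 0.0, -1]
--
[-0.339, -0.0, 0.71, 0.0, 0.0, 0.0, -1]
--
[-0.292, -0.0, 0.73, -0.0, -0.0, 0.0, -1]
--
[-0.243, -0.0, 0.748, 0.0, 0.0, 0.0, -1]
--
[-0.194, -0.0, 0.762, -0.0, -0.0, 0.0, -1]
--
[-0.143, -0.0, 0.773, 0.0, 0.0, 0.0, -1]
--
[-0.092, -0.0, 0.781, -0.0, -0.0, 0.0, -1]
--
```

Call:
send_rows(
  series=[
    [[-0.8,0,0.28,0,0,0,-1],[-0.72,0,0.31,0,0,0,-1],[-0.7,0,0.36,0,0,0,-1],[-0.68,0,0.4,0,0,0,-1],[-0.65,0,0.44,0,0,0,-1],[-0.62,0,0.49,0,0,0,-1],[-0.58,0,0.53,0,0,0,-1],[-0.55,0,0.56,0,0,0,-1],[-0.51,0,0.6,0,0,0,-1]],
  ],
)

```text
time: 15.85
eef_pos: [0.47, -0.1637, 0.0974]
tcp_rot: [0.736, 0.677, -0.002, -0.001]
contact_force: [-6.5, -0.6, 5.7]
opening: 0.26
finger_force: 45.8
```

Call:
send_rows(
  series=[
    [[-0.47,0,0.63,0,0,0,-1],[-0.43,0,0.66,0,0,0,-1],[-0.38,0,0.69,0,0,0,-1],[-0.34,0,0.71,0,0,0,-1],[-0.29,0,0.73,0,0,0,-1],[-0.24,0,0.75,0,0,0,-1],[-0.19,0,0.76,0,0,0,-1],[-0.14,0,0.77,0,0,0,-1],[-0.09,0,0.78,0,0,0,-1],[0,0,0,0,0,0,-1]],
  ],
)

```text
time: 17.1
eef_pos: [0.4679, -0.1892, 0.0333]
tcp_rot: [0.736, 0.677, -0.002, -0.001]
contact_force: [-8.8, 0.0, 11.6]
opening: 0.264
finger_force: 50.1
```

Call:
send_rows(
  series=[
    [[0,0,0.2,0,0,0,-1],[0,0,0.1,0,0,0,-1],[0,0,0,0,0,0,-1],[0,0,0,0,0,0,1],[0,0,0,0,0,0,1],[0,0,0,0,0,0,1]],
  ],
)

```text
time: 17.85
eef_pos: [0.4689, -0.1884, 0.0281]
tcp_rot: [0.737, 0.676, 0.0, 0.0]
contact_force: [-0.9, 0.6, 0.1]
opening: 0.889
finger_force: 0.0
```

Call:
send_rows(
  series=[
    [[0,0,-2.5,0,0,0,1],[0,0,-2.5,0,0,0,1],[0,0,-2.5,0,0,0,1],[0,0,-2.5,0,0,0,1],[0,0,-2.5,0,0,0,1],[0,0,-2.5,0,0,0,1],[0,0,0,0,0,0,1],[0,0,0,0,0,0,1]],
  ],
)

```text
time: 18.85
eef_pos: [0.4682, -0.188, 0.1768]
tcp_rot: [0.736, 0.676, -0.0, -0.001]
contact_force: [0.4, -0.5, -1.7]
opening: 0.999
finger_force: 0.0
```

Run:
```python
from h import *
from plant import ctrl
s=ctrl.get_state();print(s["time"],s["eef_pos"],s["contact_force"])
d0=pickle.load(open("c0.pkl","rb"));S=ctrl.read_camera("scene");a=d0["scene"]["img"][180:280,160:320,::-1];b=S["img"][180:280,160:320,::-1]
s,c=wrist(ctrl,"w4");print(proj(c,knob(0)),proj(c,knob(.1)))
cv2.imwrite("pics/s4.png",cv2.resize(np.vstack([a,b]),None,fx=3,fy=3,interpolation=cv2.INTER_CUBIC))
# knob centre before/after in scene
for im in(d0["scene"]["img"],S["img"]):
    m=im.max(2)<60;m[:245]=0;m[268:]=0;m[:,:296]=0;m[:,314:]=0;v,u=np.nonzero(m);print("knob",u.mean(),v.mean(),len(u))
for v in(0,.1):print(proj(d0["scene"],knob(v)))
```

```text
18.85 [ 0.46822419 -0.18803763  0.17682949] [ 0.39175129 -0.47932913 -1.74206774]
[284.76443703 202.95961279] [284.75755282 205.29742884]
knob nan nan 0
knob nan nan 0
[303.7454173  256.90147111]
[303.27322764 252.31011818]<stdin>:9: RuntimeWarning: Mean of empty slice.
  ret = ret.dtype.type(ret / rcount)
```

View pics/s4.png

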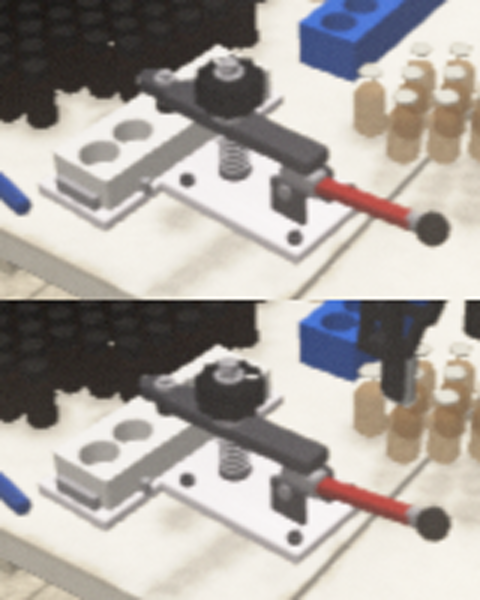

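The crop pair, before and after, shows the lever shut with the knob at (432,229) before and about (432,224) after. The nest hasn't moved. I'll measure the knob difference accurately.

Run:
```python
from h import *
from plant import ctrl
a=pickle.load(open("c0.pkl","rb"))["scene"]["img"];b=ctrl.read_camera("scene")["img"]
for im in(a,b):
    m=(im.max(2)<105);m[:245]=0;m[268:]=0;m[:,:297]=0;m[:,313:]=0;v,u=np.nonzero(m);print("knob",u.mean(),v.mean(),len(u),v.min(),v.max())
w=pickle.load(open("w4.pkl","rb"))["img"];m=w.max(2)<45;m[:180]=0;m[230:]=0;m[:,:255]=0;m[:,310:]=0;v,u=np.nonzero(m);print(u.mean(),v.mean(),len(u))
# nest shift by phase correlation of nest crop
f=lambda i:np.float32(cv2.cvtColor(i[225:255,172:215],cv2.COLOR_RGB2GRAY));print("nest px shift",cv2.phaseCorrelate(f(a),f(b)))
```

```text
knob 303.5625 255.9125 80 251 261
knob 303.69879518072287 254.3012048192771 83 250 259
283.9117221418234 205.0984081041968 691
nest px shift ((0.5414113412063664, 0.009049679444476766), 1.00652241035744)
```

The knob sits 1.6 px higher than at the start, which is about 0.035 rad and could be more. I'll press it down from above with closed fingers to make sure.

Run:
```python
from h import *
rows([([.4677,-.1895,.075],85.2,4)],-1)
```

```text
[-0.043, 0.002, 2.536, -0.001, -0.0, -0.0, -1]
[-0.043, 0.001, 2.536, -0.001, -0.0, -0.0, -1]
[-0.042, -0.001, 2.536, -0.001, -0.0, -0.0, -1]
[-0.041, -0.002, 2.536, -0.001, -0.0, -0.0, -1]
--
```

Call:
send_rows(
  series=[
    [[0,0,0,0,0,0,-1],[0,0,0,0,0,0,-1],[0,0,0,0,0,0,-1],[0,0,0,0,0,0,-1],[-0.04,0,2.5,0,0,0,-1],[-0.04,0,2.5,0,0,0,-1],[-0.04,0,2.5,0,0,0,-1],[-0.04,0,2.4,0,0,0,-1],[0,0,0,0,0,0,-1]],
  ],
)

```text
time: 20.12
eef_pos: [0.4671, -0.1891, 0.0772]
tcp_rot: [0.737, 0.676, -0.001, -0.002]
contact_force: [-0.3, 0.9, -0.5]
opening: 0.001
finger_force: 0.0
```

Call:
send_rows(
  series=[
    [[0,0,0.3,0,0,0,-1],[0,0,0.3,0,0,0,-1],[0,0,0.2,0,0,0,-1],[0,0,0,0,0,0,-1]],
  ],
)

```text
time: 20.62
eef_pos: [0.4687, -0.19, 0.0713]
tcp_rot: [0.736, 0.676, 0.0, 0.0]
contact_force: [-0.0, 0.0, -0.1]
opening: -0.003
finger_force: 0.0
```

Call:
send_rows(
  series=[
    [[0,0,0.3,0,0,0,-1],[0,0,0.2,0,0,0,-1],[0,0,0.2,0,0,0,-1],[0,0,0,0,0,0,-1]],
  ],
)

```text
time: 21.12
eef_pos: [0.4695, -0.1906, 0.0688]
tcp_rot: [0.736, 0.677, -0.0, -0.001]
contact_force: [-9.7, 6.2, 24.6]
opening: -0.001
finger_force: 12.4
```

Call:
send_rows(
  series=[
    [[0,0,0.2,0,0,0,-1],[0,0,0.1,0,0,0,-1],[0,0,0,0,0,0,-1]],
  ],
)

```text
time: 21.5
eef_pos: [0.4697, -0.1907, 0.0682]
tcp_rot: [0.736, 0.677, -0.001, -0.001]
contact_force: [-15.5, 8.5, 38.4]
opening: 0.005
finger_force: 18.7
```

Call:
send_rows(
  series=[
    [[0,0,-1,0,0,0,-1],[0,0,-2.5,0,0,0,-1],[0,0,-4,0,0,0,-1],[0,0,-4,0,0,0,-1],[0,0,0,0,0,0,-1],[0,0,0,0,0,0,-1]],
  ],
)

```text
time: 22.25
eef_pos: [0.4682, -0.1897, 0.1753]
tcp_rot: [0.737, 0.676, -0.0, -0.001]
contact_force: [0.1, 0.1, 0.5]
opening: 0.001
finger_force: 0.0
```

Run:
```python
from h import *
from plant import ctrl
a=pickle.load(open("c0.pkl","rb"));s=ctrl.get_state();print(s["time"],s["eef_pos"],s["contact_force"])
b=ctrl.read_camera("scene")["img"]
for im in(a["scene"]["img"],b):
    m=(im.max(2)<105);m[:245]=0;m[268:]=0;m[:,:297]=0;m[:,313:]=0;v,u=np.nonzero(m);print("knob",u.mean(),v.mean(),len(u),v.min(),v.max())
    r=((im[...,0].astype(int)-im[...,1])>60);r[:225]=0;r[262:]=0;r[:,:262]=0;r[:,:][:,305:]=0;v,u=np.nonzero(r);print("red",u.mean(),v.mean(),np.polyfit(u,v,1))
s,c=wrist(ctrl,"w5");w=c["img"];m=w.max(2)<45;m[:150]=0;m[235:]=0;m[:,:250]=0;m[:,315:]=0;v,u=np.nonzero(m);print(u.mean(),v.mean(),len(u),[proj(c,knob(x)) for x in(0,.1)])
```

```text
22.25 [ 0.46816001 -0.18971409  0.17532932] [0.07726858 0.05369138 0.49406986]
knob 303.5625 255.9125 80 251 261
red 280.55629139072846 246.0 [  0.37085886 141.95321426]
knob 303.7738095238095 254.46428571428572 84 250 259
red 280.8299319727891 245.33333333333334 [  0.33680605 150.7481142 ]
284.03901734104045 203.93208092485548 692 [array([284.86736928, 201.76436875]), array([284.8654564, 204.0696875])]
```

The knob reads about 0.03 rad from its starting shut position, which is within the 0.1 rad limit, and 38 N of pressing didn't move it further. The nut is at about 2.6, so the squeeze should be about 3.7 mm. The arm is clear of everything, so I'm handing in.

```bash
python3 -c "
from plant import ctrl
print(ctrl.sign_off())"
```

```text
the job is handed in; nothing more can be done
None
```

I handed the job in at about 22 s: I flipped the lever open, screwed the nut down to about 2.6 rad and shut the lever to about 0.03 rad; the estimated pad squeeze is about 3.7 mm, the nest showed no visible movement, and sign-off returned no verdict.

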